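# Set the table things on their matching coasters

## Robot

A 6-joint arm with a two-finger parallel gripper is mounted at the origin on the work surface; the furniture and walls round the work are solid. World frame = base frame: x ahead of the robot, y to its left, z up, the work surface at z = 0. Lengths are in m, angles in degrees, forces in N, time in s.
With the tool pointing down it reaches from about 0.375 to 0.9 m from the base axis. Payload 3.1 kg.
Tool frame: the origin (TCP) lies at the centre of the arm's flange, where the gripper is bolted on; the fingertips stand 182 mm ahead of it and the grasp point (between the pads) lies 164 mm ahead of it; z points along the fingers, y is the line along which they close (so a half turn about z gives the same grasp; the last joint's range is limited). The gripper opens to 87 mm and grips with 3 to 60 N. Pads are 19 mm wide; open, the fingers measure 117 mm over their backs; the gripper's body (75 mm by 190 mm) begins 51 mm behind the grasp point.
Start: joints at [-77.091, 30.224, 82.088, -0, 67.689, -10.227], TCP at [0.246, -0.575, 0.405] pointing down, gripper open.
Joint ranges: [-176.69, 176.69], [-43.24, 126.21], [12.49, 139.97], [-82, 262], [0, 151.66], [-163.58, 163.58]. Speed limits (degrees/s): [159.86, 159.86, 180, 180, 180, 180].

## Interface

Orientations are given as a 3x3 rotation matrix whose columns are the frame's x, y, z axes.
In Python, from plant import env, imaging gives the robot as it stands.
- The arm moves only by the tool servo_tool, never from a script. Its argument "targets" is a list of rows, each an object of numbers: "x", "y", "z": the shift along the tool's x, y, z as a fraction of full scale; "spin": the turn about the tool's z as a fraction of full scale. In form: [{"x": .., "y": .., "z": .., "spin": ..}, ...]. A call has 1 to 10 rows; each row shifts and turns the commanded pose from where the row before left it, along the tool's axes as they then stand; what a row does not reach is not made up. Full scale, the value 1, is 50 mm for a shift and 8 degrees for a turn. A row lasts 1/10 s, in which the tool goes at most 50 mm and 8.59 degrees, less where a joint would pass 70% of its speed; a pose out of reach is approached as far as the arm can. A call with a number of a shift or a turn outside -1 to 1 is refused whole. A call with a gripper value outside its range is refused whole. "fingers" is the opening, from -1 (shut) to 1 (fully open), set as the call begins (left out, the last holds). The fingers move at their own pace and stop on an object; the grip force is fixed at half the most. Time passes only in rows, so rows that do not move let the fingers close. It gives the time, the measured TCP pose, the force, the opening and the grip force at its end, in the units of the state.
- env.get_state(): the state, without advancing time (a new reading comes with each control period).
- imaging.grab_frame(name): name is "scene" or "top"; returns (picture, depth): 480x640x3 uint8, red, green, blue; 480x640 float32, m along the optical axis (not along the pixel's ray), 0 where there is no reading.
- imaging.calibration(name): a dict with "fx", "fy", "cx", "cy" (pixels), "camera_from_world" (4x4, takes a point from world to camera coordinates). Camera axes: x right, y down, z forward; pixel columns grow to the right and rows downward; lengths in m; the calibration is good to about 2 mm. A picture is of the moment at which its call begins. calibration takes no time and is no camera call.
- env.finish_job(): hands the job in; it is judged then, once.
The state is a dict: "time": time; "joint_pos": joint angles; "dq": joint speeds; "joint_efforts": joint torques, N m; "eef_pos": TCP position; "tcp_rot": TCP orientation; "force": force on the tool from outside, world axes, zero at the start; "torque": the same for the moment, N m; "finger_gap": finger opening in m; "finger_force": force on a finger pad.
Only numpy, scipy, OpenCV 4.12 (cv2) and the standard library are available. Lean on these libraries where they do the work, as an engineer would, in place of code of your own. Each camera call takes 0.05 s, during which the arm holds its last target. There are 200 camera calls.

## Task

Stand each of the four things upright in the middle of the coaster that matches it: the wooden salt mill on the round dark wooden coaster, the green-capped spice jar on the green square one, the black beaker on the black square one and the plain white cup on the white saucer. Do not tip any of them over, and leave the flower-patterned mug and the teaspoon where they are.

Things in the scene. Friction and masses are not known exactly. Their poses are not given: they have to be found in the camera images.
- salt_mill: Light wooden grinder with a small silver knob on top, waisted, round, 58 mm across at the foot, 110 mm tall, about 0.2 kg. Loose; stands upright on the table at the start. Origin: centre of its underside; z up. The round head (50 mm across, from 80 to 99 mm height, tight enough not to turn) or the body just below it (under 58 mm) can be gripped from above; the knob is the top 11 mm, 12 mm across.
- spice_jar: Round glass spice jar with a green screw cap and a green label, 46 mm across, 106 mm tall; the cap is 45 mm across and takes the top 20 mm; solid, cannot be opened. Loose; stands upright on the table at the start. Origin: centre of its underside; z up. Grip it across the cap or the body.
- black_beaker: Matt black open round beaker without handle, 57 mm across at the rim, 51 mm at the foot, 83 mm tall, about 0.1 kg. Loose; stands upright on the table at the start. Origin: centre of its underside; z up. Grip it across the outside.
- cup_center (a point): Point at the centre of the underside of the round body of a plain white cup with one handle (z up). The body is 60 mm across at the rim and 50 mm at the foot, 67 mm tall; the handle stands out along this frame's -y to 50 mm from the centre, so the cup can be gripped across the body along the frame's x axis (60 mm) from above. The cup is loose and stands upright on the table at the start.
- wood_coaster: Dark brown wooden round coaster, 92 mm across; the salt mill's place. Fixed to the table. Origin: centre of its underside, on the table; z up. Flat top face 8 mm above the table.
- green_coaster: Green square coaster, 88 mm a side; the spice jar's place. Fixed to the table. Origin: centre of its underside, on the table; z up. Flat top face 8 mm above the table.
- black_coaster: Black square coaster, 88 mm a side; the beaker's place. Fixed to the table. Origin: centre of its underside, on the table; z up. Flat top face 8 mm above the table.
- saucer: White round saucer, 100 mm across; the white cup's place. Fixed to the table. Origin: centre of its underside, on the table; z up. Flat top face 8 mm above the table; a thin lip round its edge (inside 92 mm across) rises to 12 mm.
- flower_mug: Bystander, to be left where it stands: white mug with a blue-green flower pattern, 82 x 112 x 94 mm with its handle, loose, on the table behind the work on the left. Origin: centre of the underside of its bounding box.
- teaspoon: Bystander, to be left where it lies: steel teaspoon, 134 x 27 x 12 mm, loose, lying across on the table behind the work on the right; its length is along its own x. Origin: centre of the underside of its bounding box.
Mind the look-alikes: they are no part of the job. Of the things that look like the black_beaker, take the one that is farthest to the robot's right at the start. Leave any orange look-alike of the spice_jar alone.

How it is judged (in metres and radians):
At the end, for the whole second after the job is handed in: Each of the four things stands upright (within 0.1 rad) on the top face of its own coaster, its axis within 15 mm of the coaster's centre: salt mill on wooden, spice jar on green, beaker on black, white cup on saucer (horizontal distance between salt_mill and wood_coaster below 0.015 m and z of salt_mill in the frame of wood_coaster between 0.004 and 0.013 m and angle between each of salt_mill, spice_jar, black_beaker, cup_center's own z axis and vertical below 0.1 rad and horizontal distance between spice_jar and green_coaster below 0.015 m and z of spice_jar in the frame of green_coaster between 0.004 and 0.013 m and horizontal distance between black_beaker and black_coaster below 0.015 m and z of black_beaker in the frame of black_coaster between 0.004 and 0.013 m and horizontal distance between cup_center and saucer below 0.015 m and z of cup_center in the frame of saucer between 0.004 and 0.013 m); the robot touches nothing.
It fails at once if the flower-patterned mug is shoved out of place (more than 20 mm) (distance of flower_mug from where it was at the start of the episode above 0.02 m).
It fails at once if the teaspoon is shoved out of place (more than 20 mm) (distance of teaspoon from where it was at the start of the episode above 0.02 m).
It fails at once if one of the four things is tipped over (leans more than about 57 degrees) (angle between any of salt_mill, spice_jar, black_beaker, cup_center's own z axis and vertical above 1 rad).
It also fails if it takes over 109 s, if anything falls off the work surface, if the arm or the gripper's body presses on something with over 40 N, if the wrist force passes 120 N, or if a joint passes its speed limit or range.

## Working session

There is one attempt and no reset: what is moved stays moved. The work goes in short steps, Python scripts to look and compute and a tool call to move; the robot and the scene stay as the last step left them, time stands still between calls to the robot, and variables do not carry over. Pictures are saved under pics/ and viewed, at most 14 in all, crops included, and the job is handed in when it is done.

Besides the shell and the picture viewer there is one more tool, called after "Emit:" by a JSON object that holds its "op" and its "data". servo_tool: Moves the arm, as the interface text tells. Shift numbers are shares of 50 mm and turn numbers shares of 8 degrees, none past 1 either way. Its arguments: {"type":"object","properties":{"targets":{"type":"array","items":{"type":"object","properties":{"x":{"type":"number","minimum":-1,"maximum":1},"y":{"type":"number","minimum":-1,"maximum":1},"z":{"type":"number","minimum":-1,"maximum":1},"spin":{"type":"number","minimum":-1,"maximum":1}}}},"fingers":{"type":"number"}},"required":["targets"]}

```bash
ls; mkdir -p pics
python3 - <<'E'
from plant import env, imaging
import cv2, numpy as np
for n in("scene","top"):
    p,d=imaging.grab_frame(n); cv2.imwrite(f"pics/{n}0.png",p[:,:,::-1]); np.save(f"{n}_p.npy",p); np.save(f"{n}_d.npy",d)
    print(n,imaging.calibration(n))
s=env.get_state(); print(s)
E
```

```text
pics
scene {'fx': 601.4450201735124, 'fy': 601.4450201735124, 'cx': 310.74548943060887, 'cy': 237.702220163447, 'camera_from_world': array([[-0.78418487, -0.62052456,  0.00183246,  0.41826349],
       [-0.4457384 ,  0.56124032, -0.69737119,  0.28485048],
       [ 0.4317075 , -0.54768474, -0.71670779,  1.01992594],
       [ 0.        ,  0.        ,  0.        ,  1.        ]])}
top {'fx': 507.4631665474894, 'fy': 507.4631665474894, 'cx': 315.8495776741566, 'cy': 239.50114116534687, 'camera_from_world': array([[ 0.01603635, -0.99985385,  0.00592593, -0.01411673],
       [-0.99796047, -0.01637167, -0.06169978,  0.55081584],
       [ 0.06178778, -0.0049244 , -0.99807716,  0.90793895],
       [ 0.        ,  0.        ,  0.        ,  1.        ]])}
{'time': 0.1, 'joint_pos': array([-7.70906936e+01,  3.02729334e+01,  8.21481538e+01, -5.34459151e-04,
        6.76899960e+01, -1.02290179e+01]), 'dq': array([ 0.02925785, -0.07561432, -0.06916235,  0.00669031, -0.05464681,
        0.07206525]), 'joint_efforts': array([ 7.98137876e-05, -4.40986562e+01, -1.77150267e+01,  6.35385630e-02,
        5.33622375e-02, -4.09728989e-05]), 'eef_pos': array([ 0.2455347 , -0.57441811,  0.40388167]), 'tcp_rot': array([[ 9.19557543e-01,  3.92955126e-01, -4.41548370e-04],
       [ 3.92955231e-01, -9.19555666e-01,  1.88783553e-03],
       [ 3.35806345e-04, -1.90948215e-03, -9.99998121e-01]]), 'force': array([ 0.6700405 , -0.46040821, -0.62819493]), 'torque': array([ 0.01399553, -0.01781343,  0.02928239]), 'finger_force': 0.0, 'finger_gap': 0.08664687001569585}
```

View pics/scene0.png

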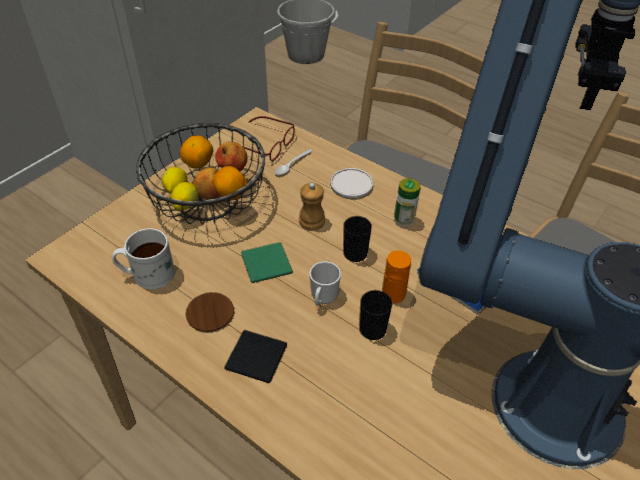

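View pics/top0.png

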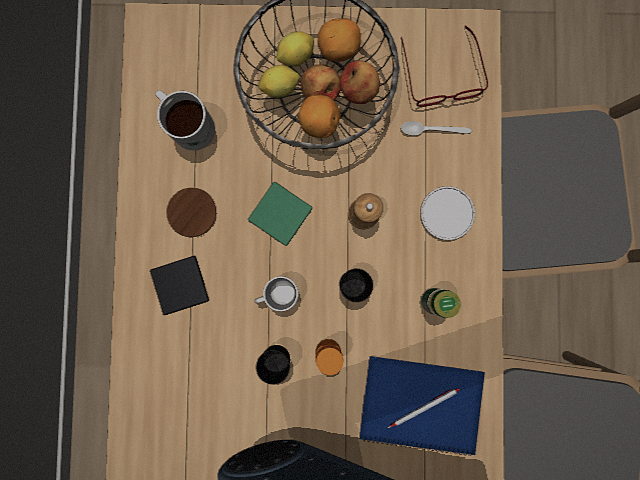

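Scene: the arm stands at right. The mill is at (312,205), the green jar at (407,200), the cup at (324,283), and the beakers at (357,240) and (375,315).

Candidates in the top view:
- **Black beaker:** (356,285) or (274,364). The first is farther right, at smaller y, so I take it.
- **Spice jar:** green cap at (444,302) or orange at (330,358). I take the green one.
- **White cup:** plain at (281,294) or flower mug at (183,115). I take the plain one.
- **Mill:** only one, at (369,207).
- **Coasters:** brown (191,212), green (280,213), black (180,285), saucer (447,213).

```bash
cat > h.py <<'E'
from plant import env, imaging
import cv2, numpy as np
def ray(n,uv,z):
    c=imaging.calibration(n);T=np.linalg.inv(c["camera_from_world"])
    uv=np.atleast_2d(uv).astype(float)
    r=np.c_[(uv[:,0]-c["cx"])/c["fx"],(uv[:,1]-c["cy"])/c["fy"],np.ones(len(uv))]@T[:3,:3].T
    o=T[:3,3]; return o+r*((z-o[2])/r[:,2])[:,None]
def cloud(n,d):
    c=imaging.calibration(n);T=np.linalg.inv(c["camera_from_world"])
    v,u=np.mgrid[:480,:640]
    P=np.stack([(u-c["cx"])/c["fx"]*d,(v-c["cy"])/c["fy"]*d,d],-1)
    return P@T[:3,:3].T+T[:3,3]
def slice_fit(W,xy,zlo,zhi,R=.06):
    m=(np.hypot(W[...,0]-xy[0],W[...,1]-xy[1])<R)&(W[...,2]>zlo)&(W[...,2]<zhi)
    p=W[m]
    if len(p)<5: return None
    (a,b),r=cv2.minEnclosingCircle(p[:,:2].astype(np.float32)); return round(a,4),round(b,4),round(r,4),len(p)
E
python3 - <<'E'
from h import *
p=np.load("top_p.npy");d=np.load("top_d.npy");W=cloud("top",d)
for n,uv,h,ranges in [("mill",(369,207),.1,[(.08,.1),(.1,.115)]),("jar",(444,302),.1,[(.1,.112),(.085,.112)]),("beaker",(356,285),.08,[(.076,.088)]),("beaker2",(274,364),.08,[(.076,.088)]),("orange",(330,358),.1,[(.09,.12)]),("cup",(281,294),.065,[(.06,.072),(.02,.055)])]:
    q=ray("top",uv,h)[0]; print(n,q.round(3),[slice_fit(W,q,*r,R=.055) for r in ranges], W[...,2][np.hypot(W[...,0]-q[0],W[...,1]-q[1])<.05].max())
hsv=cv2.cvtColor(p,cv2.COLOR_RGB2HSV)
for n,uv in [("wood",(191,212)),("green",(280,213)),("black",(180,285)),("saucer",(447,213))]:
    c0=p[uv[1],uv[0]].astype(int); m=(np.abs(p.astype(int)-c0).max(-1)<40).astype(np.uint8)
    m=cv2.morphologyEx(m,cv2.MORPH_OPEN,np.ones((3,3)))
    _,L,_,_=cv2.connectedComponentsWithStats(m); k=(L==L[uv[1],uv[0]]).astype(np.uint8)
    ct=max(cv2.findContours(k,0,2)[0],key=cv2.contourArea); w=ray("top",ct[:,0],.008)[:,:2].astype(np.float32)
    print(n,c0,cv2.minEnclosingCircle(w),cv2.minAreaRect(w))
# cup handle
q=ray("top",(281,294),.065)[0]
wh=(p.min(-1)>110)&((p.max(-1).astype(int)-p.min(-1))<40)
m=wh&(W[...,2]>.02)&(np.hypot(W[...,0]-q[0],W[...,1]-q[1])<.065)
P=W[m]; f=slice_fit(W,q,.06,.072,.055); c=np.array(f[:2]); r=np.hypot(*(P[:,:2]-c).T); H=P[(r>.035)]
print("handle",len(H),H.mean(0)-np.r_[c,0],np.degrees(np.arctan2(*(H.mean(0)[:2]-c)[::-1])))
big=cv2.resize(p[170:390,220:480],None,fx=2.6,fy=2.6,interpolation=cv2.INTER_CUBIC);cv2.imwrite("pics/crop.png",big[:,:,::-1])
E
```

```text
mill [ 0.602 -0.092  0.1  ] [(0.6022, -0.0916, 0.025, 629), (0.5989, -0.0891, 0.0148, 52)] 0.11307128404628963
jar [ 0.446 -0.218  0.1  ] [(0.4439, -0.2205, 0.0227, 592), (0.444, -0.2201, 0.0231, 658)] 0.11024488656049536
beaker [ 0.471 -0.074  0.08 ] [(0.4712, -0.0734, 0.0286, 131)] 0.08558961220270245
beaker2 [0.337 0.062 0.08 ] [(0.3333, 0.0643, 0.0286, 147)] 0.08561292528268105
orange [ 0.352 -0.031  0.1  ] [(0.3482, -0.0292, 0.0227, 631)] 0.10860126687750293
cup [0.453 0.053 0.065] [(0.4519, 0.0615, 0.0367, 236), (0.4516, 0.0664, 0.0374, 187)] 0.0699089098717387
wood [70 44 29] ((0.5989445447921753, 0.2247675359249115), 0.04677347093820572) ((0.5986676216125488, 0.225823774933815), (0.0892510861158371, 0.08844893425703049), 1.6205857992172241)
green [ 63 103  82] ((0.5996479988098145, 0.06269608438014984), 0.05889732763171196) ((0.5995518565177917, 0.062644824385643), (0.08610457181930542, 0.08766966313123703), 56.450347900390625)
black [33 31 31] ((0.4643257260322571, 0.24341215193271637), 0.06001877039670944) ((0.464067280292511, 0.24290911853313446), (0.08828891068696976, 0.08784781396389008), 18.91138458251953)
saucer [176 175 174] ((0.603678286075592, -0.24550361931324005), 0.048056550323963165) ((0.6038249731063843, -0.24605590105056763), (0.09114296734333038, 0.09257429838180542), 45.26262664794922)
handle 27 [ 0.00634509 -0.01446568  0.06387902] -66.31625761407577
```

View pics/crop.png

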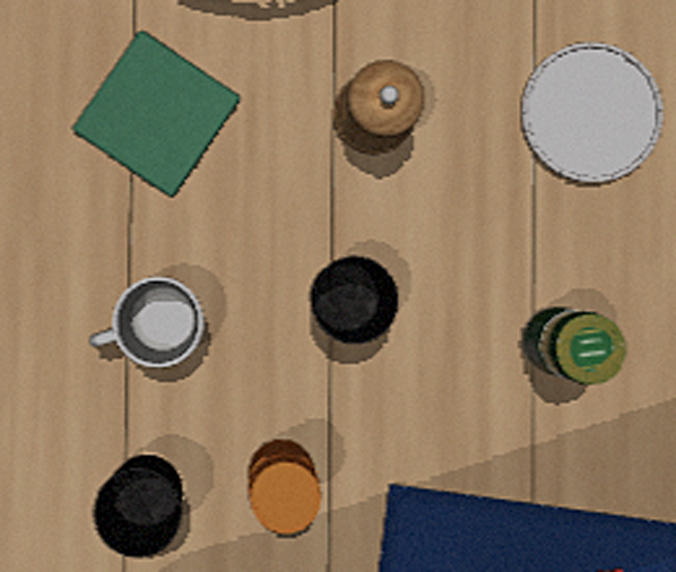

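The crop confirms the choices: green-capped jar at crop (588,348), the right-hand beaker at (354,300), the plain cup at (159,322) with its handle toward (94,341), and the mill at (385,98). I start with the jar.

Emit:
{"op": "servo_tool", "data": {"targets": [{"spin": 0.963},{"spin": 0.963},{"spin": 0.963},{"x": 0.5,"y": -0.9},{"x": 0.5,"y": -0.9},{"x": 0.5,"y": -0.9},{"x": 0.5,"y": -0.9},{"x": 0.5,"y": -0.9},{"x": 0.5,"y": -0.9},{"x": 0.5,"y": -0.9}], "fingers": 1}}

```text
$.targets[0]: bad value
```

Emit:
{"op": "servo_tool", "data": {"targets": [{"x": 0.46,"y": -0.78},{},{},{}]}}

```text
$.targets[0]: bad value
```

Emit:
{"op": "servo_tool", "data": {"targets": [{"x": 0,"y": 0,"z": 0,"spin": 0.963},{"x": 0,"y": 0,"z": 0,"spin": 0.963},{"x": 0,"y": 0,"z": 0,"spin": 0.963},{"x": 0.5,"y": -0.9,"z": 0,"spin": 0},{"x": 0.5,"y": -0.9,"z": 0,"spin": 0},{"x": 0.5,"y": -0.9,"z": 0,"spin": 0},{"x": 0.5,"y": -0.9,"z": 0,"spin": 0},{"x": 0.5,"y": -0.9,"z": 0,"spin": 0},{"x": 0.5,"y": -0.9,"z": 0,"spin": 0},{"x": 0.5,"y": -0.9,"z": 0,"spin": 0}], "fingers": 1}}

```text
time: 1.1
eef_pos: [0.4159, -0.2668, 0.4045]
tcp_rot: [[1.0, -0.0, -0.0], [-0.0, -1.0, 0.0], [-0.0, -0.0, -1.0]]
force: [0.9, -0.6, -0.0]
finger_gap: 0.0871
finger_force: 0.0
```

Emit:
{"op": "servo_tool", "data": {"targets": [{"x": 0.46,"y": -0.78,"z": 0,"spin": 0},{"x": 0,"y": 0,"z": 0,"spin": 0},{"x": 0,"y": 0,"z": 0,"spin": 0},{"x": 0,"y": 0,"z": 0,"spin": 0}]}}

```text
time: 1.5
eef_pos: [0.4382, -0.2304, 0.4046]
tcp_rot: [[1.0, -0.0, -0.0], [-0.0, -1.0, -0.0], [-0.0, 0.0, -1.0]]
force: [0.0, -0.5, -0.2]
finger_gap: 0.0867
finger_force: 0.0
```

Emit:
{"op": "servo_tool", "data": {"targets": [{"x": 0.12,"y": -0.2,"z": 0,"spin": 0},{"x": 0,"y": 0,"z": 0.5,"spin": 0},{"x": 0,"y": 0,"z": 0.5,"spin": 0},{"x": 0,"y": 0,"z": 0.5,"spin": 0},{"x": 0,"y": 0,"z": 0.5,"spin": 0},{"x": 0,"y": 0,"z": 0.5,"spin": 0},{"x": 0,"y": 0,"z": 0.4,"spin": 0},{"x": 0,"y": 0,"z": 0.2,"spin": 0},{"x": 0,"y": 0,"z": 0,"spin": 0},{"x": 0,"y": 0,"z": 0,"spin": 0}]}}

```text
time: 2.5
eef_pos: [0.4446, -0.2202, 0.2501]
tcp_rot: [[1.0, -0.0, 0.001], [-0.0, -1.0, -0.0], [0.001, 0.0, -1.0]]
force: [-0.3, -0.3, -0.4]
finger_gap: 0.0869
finger_force: 0.0
```

Emit:
{"op": "servo_tool", "data": {"targets": [{"x": 0,"y": 0,"z": 0,"spin": 0},{"x": 0,"y": 0,"z": 0,"spin": 0},{"x": 0,"y": 0,"z": 0,"spin": 0},{"x": 0,"y": 0,"z": 0,"spin": 0},{"x": 0,"y": 0,"z": 0,"spin": 0},{"x": 0,"y": 0,"z": 0,"spin": 0},{"x": 0,"y": 0,"z": 0,"spin": 0},{"x": 0,"y": 0,"z": 0,"spin": 0}], "fingers": -1}}

```text
time: 3.3
eef_pos: [0.4445, -0.2197, 0.2498]
tcp_rot: [[1.0, 0.0, 0.0], [0.0, -1.0, -0.0], [0.0, 0.0, -1.0]]
force: [0.7, -0.2, 0.6]
finger_gap: 0.0443
finger_force: 30.1
```

Emit:
{"op": "servo_tool", "data": {"targets": [{"x": 0,"y": 0,"z": -0.2,"spin": 0},{"x": 0,"y": 0,"z": -0.4,"spin": 0},{"x": 0,"y": 0,"z": -0.5,"spin": 0},{"x": 0,"y": 0,"z": -0.5,"spin": 0},{"x": 0,"y": 0,"z": -0.5,"spin": 0},{"x": 0,"y": 0,"z": -0.4,"spin": 0},{"x": 0,"y": 0,"z": -0.3,"spin": 0},{"x": 0,"y": 0,"z": 0,"spin": 0}]}}

```text
time: 4.1
eef_pos: [0.4447, -0.2198, 0.3921]
tcp_rot: [[1.0, 0.001, 0.004], [0.001, -1.0, -0.003], [0.004, 0.003, -1.0]]
force: [1.3, 0.1, -2.0]
finger_gap: 0.0447
finger_force: 30.0
```

Emit:
{"op": "servo_tool", "data": {"targets": [{"x": 0.1,"y": -0.2,"z": 0,"spin": 0},{"x": 0.3,"y": -0.55,"z": 0,"spin": 0},{"x": 0.4,"y": -0.7,"z": 0,"spin": 0},{"x": 0.4,"y": -0.7,"z": 0,"spin": 0},{"x": 0.4,"y": -0.7,"z": 0,"spin": 0},{"x": 0.4,"y": -0.7,"z": 0,"spin": 0},{"x": 0.4,"y": -0.7,"z": 0,"spin": 0},{"x": 0.4,"y": -0.7,"z": 0,"spin": 0},{"x": 0.2,"y": -0.4,"z": 0,"spin": 0},{"x": 0.1,"y": -0.3,"z": 0,"spin": 0}]}}

```text
time: 5.1
eef_pos: [0.5994, 0.0655, 0.3879]
tcp_rot: [[1.0, 0.003, -0.003], [0.003, -1.0, 0.001], [-0.003, -0.001, -1.0]]
force: [0.0, 0.2, -1.2]
finger_gap: 0.0445
finger_force: 30.0
```

Emit:
{"op": "servo_tool", "data": {"targets": [{"x": 0,"y": 0,"z": 0,"spin": 0},{"x": 0,"y": 0,"z": 0,"spin": 0},{"x": 0,"y": 0,"z": 0,"spin": 0}]}}

```text
time: 5.4
eef_pos: [0.5988, 0.0619, 0.3894]
tcp_rot: [[1.0, -0.001, -0.001], [-0.001, -1.0, -0.0], [-0.001, 0.0, -1.0]]
force: [-0.4, 0.2, -1.1]
finger_gap: 0.0442
finger_force: 30.0
```

Emit:
{"op": "servo_tool", "data": {"targets": [{"x": 0.02,"y": 0,"z": 0.4,"spin": 0},{"x": 0,"y": 0,"z": 0.5,"spin": 0},{"x": 0,"y": 0,"z": 0.5,"spin": 0},{"x": 0,"y": 0,"z": 0.5,"spin": 0},{"x": 0,"y": 0,"z": 0.4,"spin": 0},{"x": 0,"y": 0,"z": 0.2,"spin": 0},{"x": 0,"y": 0,"z": 0.08,"spin": 0},{"x": 0,"y": 0,"z": 0.03,"spin": 0},{"x": 0,"y": 0,"z": 0,"spin": 0},{"x": 0,"y": 0,"z": 0,"spin": 0}]}}

```text
time: 6.4
eef_pos: [0.6007, 0.0628, 0.2603]
tcp_rot: [[1.0, 0.0, 0.002], [0.0, -1.0, -0.0], [0.002, 0.0, -1.0]]
force: [0.2, 0.6, -1.0]
finger_gap: 0.0443
finger_force: 30.0
```

Emit:
{"op": "servo_tool", "data": {"targets": [{"x": 0,"y": 0,"z": 0.03,"spin": 0},{"x": 0,"y": 0,"z": 0.01,"spin": 0},{"x": 0,"y": 0,"z": 0,"spin": 0}]}}

```text
time: 6.7
eef_pos: [0.6005, 0.063, 0.2578]
tcp_rot: [[1.0, 0.001, 0.001], [0.001, -1.0, -0.0], [0.001, 0.0, -1.0]]
force: [0.1, -0.1, 1.1]
finger_gap: 0.0442
finger_force: 30.1
```

Emit:
{"op": "servo_tool", "data": {"targets": [{"x": 0,"y": 0,"z": 0,"spin": 0},{"x": 0,"y": 0,"z": 0,"spin": 0},{"x": 0,"y": 0,"z": 0,"spin": 0},{"x": 0,"y": 0,"z": 0,"spin": 0},{"x": 0,"y": 0,"z": 0,"spin": 0},{"x": 0,"y": 0,"z": 0,"spin": 0}], "fingers": 1}}

```text
time: 7.3
eef_pos: [0.6003, 0.0629, 0.2572]
tcp_rot: [[1.0, 0.0, -0.0], [0.0, -1.0, 0.0], [-0.0, -0.0, -1.0]]
force: [0.1, 0.4, -1.0]
finger_gap: 0.083
finger_force: 0.0
```

Emit:
{"op": "servo_tool", "data": {"targets": [{"x": 0,"y": 0,"z": -0.2,"spin": 0},{"x": 0,"y": 0,"z": -0.4,"spin": 0},{"x": 0,"y": 0,"z": -0.5,"spin": 0},{"x": 0,"y": 0,"z": -0.5,"spin": 0},{"x": 0,"y": 0,"z": -0.5,"spin": 0},{"x": 0,"y": 0,"z": -0.4,"spin": 0},{"x": 0,"y": 0,"z": -0.2,"spin": 0},{"x": 0,"y": 0,"z": 0,"spin": 0}]}}

```text
time: 8.1
eef_pos: [0.6006, 0.0629, 0.3943]
tcp_rot: [[1.0, 0.001, 0.004], [0.001, -1.0, -0.0], [0.004, 0.0, -1.0]]
force: [0.3, 0.1, 0.0]
finger_gap: 0.0867
finger_force: 0.0
```

Emit:
{"op": "servo_tool", "data": {"targets": [{"x": 0.03,"y": 0.3,"z": 0,"spin": 0},{"x": 0,"y": 0.6,"z": 0,"spin": 0},{"x": 0,"y": 0.6,"z": 0,"spin": 0},{"x": 0,"y": 0.6,"z": 0,"spin": 0},{"x": 0,"y": 0.6,"z": 0,"spin": 0},{"x": 0,"y": 0.3,"z": 0,"spin": 0},{"x": 0,"y": 0.07,"z": 0,"spin": 0},{"x": 0,"y": 0,"z": 0,"spin": 0},{"x": 0,"y": 0,"z": 0,"spin": 0}]}}

```text
time: 9.0
eef_pos: [0.6017, -0.0896, 0.3919]
tcp_rot: [[1.0, 0.001, -0.001], [0.001, -1.0, 0.001], [-0.001, -0.001, -1.0]]
force: [0.2, 0.7, 0.4]
finger_gap: 0.0872
finger_force: 0.0
```

Emit:
{"op": "servo_tool", "data": {"targets": [{"x": 0,"y": 0,"z": 0.4,"spin": 0},{"x": 0,"y": 0,"z": 0.5,"spin": 0},{"x": 0,"y": 0,"z": 0.5,"spin": 0},{"x": 0,"y": 0,"z": 0.5,"spin": 0},{"x": 0,"y": 0,"z": 0.4,"spin": 0},{"x": 0,"y": 0,"z": 0.3,"spin": 0},{"x": 0,"y": 0,"z": 0.2,"spin": 0},{"x": 0,"y": 0,"z": 0,"spin": 0},{"x": 0,"y": 0,"z": 0,"spin": 0}]}}

```text
time: 9.9
eef_pos: [0.6022, -0.0904, 0.2527]
tcp_rot: [[1.0, 0.001, 0.001], [0.001, -1.0, -0.0], [0.001, 0.0, -1.0]]
force: [-0.2, -0.9, 0.2]
finger_gap: 0.0871
finger_force: 0.0
```

Emit:
{"op": "servo_tool", "data": {"targets": [{"x": 0,"y": 0,"z": 0,"spin": 0},{"x": 0,"y": 0,"z": 0,"spin": 0},{"x": 0,"y": 0,"z": 0,"spin": 0},{"x": 0,"y": 0,"z": 0,"spin": 0},{"x": 0,"y": 0,"z": 0,"spin": 0},{"x": 0,"y": 0,"z": 0,"spin": 0},{"x": 0,"y": 0,"z": 0,"spin": 0},{"x": 0,"y": 0,"z": 0,"spin": 0}], "fingers": -1}}

```text
time: 10.7
eef_pos: [0.6019, -0.0907, 0.2523]
tcp_rot: [[1.0, 0.0, 0.0], [0.0, -1.0, -0.0], [0.0, 0.0, -1.0]]
force: [-0.4, -0.2, -0.7]
finger_gap: 0.0471
finger_force: 29.9
```

Emit:
{"op": "servo_tool", "data": {"targets": [{"x": 0,"y": 0,"z": -0.2,"spin": 0},{"x": 0,"y": 0,"z": -0.4,"spin": 0},{"x": 0,"y": 0,"z": -0.5,"spin": 0},{"x": 0,"y": 0,"z": -0.5,"spin": 0},{"x": 0,"y": 0,"z": -0.5,"spin": 0},{"x": 0,"y": 0,"z": -0.5,"spin": 0},{"x": 0,"y": 0,"z": -0.4,"spin": 0},{"x": 0,"y": 0,"z": 0,"spin": 0}]}}

```text
time: 11.5
eef_pos: [0.6025, -0.0906, 0.4057]
tcp_rot: [[1.0, 0.001, 0.007], [0.001, -1.0, -0.002], [0.007, 0.002, -1.0]]
force: [0.0, -0.3, -2.7]
finger_gap: 0.0472
finger_force: 29.8
```

Emit:
{"op": "servo_tool", "data": {"targets": [{"x": -0.06,"y": -0.3,"z": 0,"spin": 0},{"x": 0,"y": -0.6,"z": 0,"spin": 0},{"x": 0,"y": -0.75,"z": 0,"spin": 0},{"x": 0,"y": -0.8,"z": 0,"spin": 0},{"x": 0,"y": -0.8,"z": 0,"spin": 0},{"x": 0,"y": -0.8,"z": 0,"spin": 0},{"x": 0,"y": -0.8,"z": 0,"spin": 0},{"x": 0,"y": -0.75,"z": 0,"spin": 0},{"x": 0,"y": -0.5,"z": 0,"spin": 0},{"x": 0,"y": -0.2,"z": 0,"spin": 0}]}}

```text
time: 12.5
eef_pos: [0.5969, 0.2277, 0.4]
tcp_rot: [[1.0, 0.004, -0.005], [0.004, -1.0, 0.0], [-0.005, -0.0, -1.0]]
force: [-0.9, -0.3, -1.6]
finger_gap: 0.047
finger_force: 29.8
```

Emit:
{"op": "servo_tool", "data": {"targets": [{"x": 0,"y": 0,"z": 0,"spin": 0},{"x": 0,"y": 0,"z": 0,"spin": 0},{"x": 0,"y": 0,"z": 0,"spin": 0}]}}

```text
time: 12.8
eef_pos: [0.5988, 0.223, 0.4018]
tcp_rot: [[1.0, -0.001, -0.001], [-0.001, -1.0, -0.001], [-0.001, 0.001, -1.0]]
force: [-0.6, -0.5, -2.4]
finger_gap: 0.0465
finger_force: 29.8
```

Emit:
{"op": "servo_tool", "data": {"targets": [{"x": 0,"y": -0.04,"z": 0.4,"spin": 0},{"x": 0,"y": 0,"z": 0.5,"spin": 0},{"x": 0,"y": 0,"z": 0.5,"spin": 0},{"x": 0,"y": 0,"z": 0.5,"spin": 0},{"x": 0,"y": 0,"z": 0.5,"spin": 0},{"x": 0,"y": 0,"z": 0.25,"spin": 0},{"x": 0,"y": 0,"z": 0.1,"spin": 0},{"x": 0,"y": 0,"z": 0.04,"spin": 0},{"x": 0,"y": 0,"z": 0,"spin": 0},{"x": 0,"y": 0,"z": 0,"spin": 0}]}}

```text
time: 13.8
eef_pos: [0.5993, 0.2264, 0.2641]
tcp_rot: [[1.0, 0.0, 0.002], [0.0, -1.0, 0.0], [0.002, -0.0, -1.0]]
force: [-0.6, 0.6, -2.9]
finger_gap: 0.0469
finger_force: 29.8
```

Emit:
{"op": "servo_tool", "data": {"targets": [{"x": 0,"y": 0.02,"z": 0.04,"spin": 0},{"x": 0,"y": 0,"z": 0.03,"spin": 0},{"x": 0,"y": 0,"z": 0,"spin": 0},{"x": 0,"y": 0,"z": 0,"spin": 0}]}}

```text
time: 14.2
eef_pos: [0.5991, 0.2254, 0.2602]
tcp_rot: [[1.0, 0.001, 0.002], [0.001, -1.0, 0.0], [0.002, -0.0, -1.0]]
force: [-0.1, -1.5, 4.1]
finger_gap: 0.0471
finger_force: 30.0
```

Emit:
{"op": "servo_tool", "data": {"targets": [{"x": 0,"y": 0,"z": 0,"spin": 0},{"x": 0,"y": 0,"z": 0,"spin": 0},{"x": 0,"y": 0,"z": 0,"spin": 0},{"x": 0,"y": 0,"z": 0,"spin": 0},{"x": 0,"y": 0,"z": 0,"spin": 0},{"x": 0,"y": 0,"z": 0,"spin": 0}], "fingers": 1}}

```text
time: 14.8
eef_pos: [0.5987, 0.2254, 0.2591]
tcp_rot: [[1.0, 0.0, -0.0], [0.0, -1.0, -0.0], [-0.0, 0.0, -1.0]]
force: [0.1, -1.0, 0.9]
finger_gap: 0.0842
finger_force: 0.0
```

Emit:
{"op": "servo_tool", "data": {"targets": [{"x": 0,"y": 0,"z": -0.2,"spin": 0},{"x": 0,"y": 0,"z": -0.4,"spin": 0},{"x": 0,"y": 0,"z": -0.5,"spin": 0},{"x": 0,"y": 0,"z": -0.5,"spin": 0},{"x": 0,"y": 0,"z": -0.5,"spin": 0},{"x": 0,"y": 0,"z": -0.4,"spin": 0},{"x": 0,"y": 0,"z": -0.2,"spin": 0},{"x": 0,"y": 0,"z": 0,"spin": 0}]}}

```text
time: 15.6
eef_pos: [0.599, 0.2255, 0.3964]
tcp_rot: [[1.0, 0.0, 0.004], [0.0, -1.0, 0.001], [0.004, -0.001, -1.0]]
force: [-0.0, -0.4, -0.9]
finger_gap: 0.0872
finger_force: 0.0
```

Emit:
{"op": "servo_tool", "data": {"targets": [{"x": -0.1,"y": 0.3,"z": 0,"spin": 0},{"x": -0.26,"y": 0.6,"z": 0,"spin": 0},{"x": -0.3,"y": 0.7,"z": 0,"spin": 0},{"x": -0.3,"y": 0.7,"z": 0,"spin": 0},{"x": -0.3,"y": 0.7,"z": 0,"spin": 0},{"x": -0.3,"y": 0.7,"z": 0,"spin": 0},{"x": -0.3,"y": 0.7,"z": 0,"spin": 0},{"x": -0.3,"y": 0.7,"z": 0,"spin": 0},{"x": -0.3,"y": 0.6,"z": 0,"spin": 0},{"x": -0.1,"y": 0.28,"z": 0,"spin": 0}]}}

```text
time: 16.6
eef_pos: [0.4683, -0.0759, 0.3928]
tcp_rot: [[1.0, -0.002, -0.005], [-0.002, -1.0, 0.001], [-0.005, -0.001, -1.0]]
force: [0.2, -0.3, -0.0]
finger_gap: 0.0872
finger_force: 0.0
```

Emit:
{"op": "servo_tool", "data": {"targets": [{"x": 0,"y": 0,"z": 0,"spin": 0},{"x": 0,"y": 0,"z": 0,"spin": 0},{"x": 0,"y": 0,"z": 0,"spin": 0}]}}

```text
time: 16.9
eef_pos: [0.4708, -0.0731, 0.3938]
tcp_rot: [[1.0, 0.001, -0.001], [0.001, -1.0, 0.001], [-0.001, -0.001, -1.0]]
force: [0.6, 0.6, -0.1]
finger_gap: 0.0873
finger_force: 0.0
```

Emit:
{"op": "servo_tool", "data": {"targets": [{"x": 0.01,"y": 0.01,"z": 0.4,"spin": 0},{"x": 0,"y": 0,"z": 0.5,"spin": 0},{"x": 0,"y": 0,"z": 0.5,"spin": 0},{"x": 0,"y": 0,"z": 0.5,"spin": 0},{"x": 0,"y": 0,"z": 0.5,"spin": 0},{"x": 0,"y": 0,"z": 0.5,"spin": 0},{"x": 0,"y": 0,"z": 0.3,"spin": 0},{"x": 0,"y": 0,"z": 0.16,"spin": 0},{"x": 0,"y": 0,"z": 0,"spin": 0},{"x": 0,"y": 0,"z": 0,"spin": 0}]}}

```text
time: 17.9
eef_pos: [0.4717, -0.0738, 0.2266]
tcp_rot: [[1.0, 0.001, 0.001], [0.001, -1.0, -0.0], [0.001, 0.0, -1.0]]
force: [0.8, 0.5, 0.6]
finger_gap: 0.087
finger_force: 0.0
```

Emit:
{"op": "servo_tool", "data": {"targets": [{"x": 0,"y": 0,"z": 0,"spin": 0},{"x": 0,"y": 0,"z": 0,"spin": 0},{"x": 0,"y": 0,"z": 0,"spin": 0},{"x": 0,"y": 0,"z": 0,"spin": 0},{"x": 0,"y": 0,"z": 0,"spin": 0},{"x": 0,"y": 0,"z": 0,"spin": 0},{"x": 0,"y": 0,"z": 0,"spin": 0},{"x": 0,"y": 0,"z": 0,"spin": 0}], "fingers": -1}}

```text
time: 18.7
eef_pos: [0.4714, -0.0742, 0.2264]
tcp_rot: [[1.0, 0.0, 0.0], [0.0, -1.0, -0.0], [0.0, 0.0, -1.0]]
force: [1.0, -0.1, 2.9]
finger_gap: 0.0543
finger_force: 30.0
```

Emit:
{"op": "servo_tool", "data": {"targets": [{"x": 0,"y": 0,"z": -0.2,"spin": 0},{"x": 0,"y": 0,"z": -0.4,"spin": 0},{"x": 0,"y": 0,"z": -0.5,"spin": 0},{"x": 0,"y": 0,"z": -0.5,"spin": 0},{"x": 0,"y": 0,"z": -0.5,"spin": 0},{"x": 0,"y": 0,"z": -0.5,"spin": 0},{"x": 0,"y": 0,"z": -0.3,"spin": 0},{"x": 0,"y": 0,"z": 0,"spin": 0}]}}

```text
time: 19.5
eef_pos: [0.4717, -0.0742, 0.3736]
tcp_rot: [[1.0, 0.001, 0.005], [0.001, -1.0, -0.002], [0.005, 0.002, -1.0]]
force: [-0.6, 0.2, -0.7]
finger_gap: 0.0547
finger_force: 29.9
```

Emit:
{"op": "servo_tool", "data": {"targets": [{"x": -0.05,"y": -0.3,"z": 0,"spin": 0},{"x": -0.1,"y": -0.6,"z": 0,"spin": 0},{"x": 0,"y": -0.75,"z": 0,"spin": 0},{"x": 0,"y": -0.8,"z": 0,"spin": 0},{"x": 0,"y": -0.8,"z": 0,"spin": 0},{"x": 0,"y": -0.8,"z": 0,"spin": 0},{"x": 0,"y": -0.8,"z": 0,"spin": 0},{"x": 0,"y": -0.75,"z": 0,"spin": 0},{"x": 0,"y": -0.5,"z": 0,"spin": 0},{"x": 0,"y": -0.25,"z": 0,"spin": 0}]}}

```text
time: 20.5
eef_pos: [0.4621, 0.2458, 0.3697]
tcp_rot: [[1.0, 0.003, -0.004], [0.003, -1.0, -0.0], [-0.004, 0.0, -1.0]]
force: [-0.3, 0.0, -0.6]
finger_gap: 0.0547
finger_force: 29.9
```

Emit:
{"op": "servo_tool", "data": {"targets": [{"x": 0,"y": 0,"z": 0,"spin": 0},{"x": 0,"y": 0,"z": 0,"spin": 0},{"x": 0,"y": 0,"z": 0,"spin": 0}]}}

```text
time: 20.8
eef_pos: [0.4636, 0.2423, 0.3709]
tcp_rot: [[1.0, -0.001, -0.001], [-0.001, -1.0, -0.001], [-0.001, 0.001, -1.0]]
force: [0.8, -0.2, -1.3]
finger_gap: 0.0544
finger_force: 29.9
```

Emit:
{"op": "servo_tool", "data": {"targets": [{"x": 0,"y": 0,"z": 0.4,"spin": 0},{"x": 0,"y": 0,"z": 0.5,"spin": 0},{"x": 0,"y": 0,"z": 0.5,"spin": 0},{"x": 0,"y": 0,"z": 0.5,"spin": 0},{"x": 0,"y": 0,"z": 0.4,"spin": 0},{"x": 0,"y": 0,"z": 0.25,"spin": 0},{"x": 0,"y": 0,"z": 0.1,"spin": 0},{"x": 0,"y": 0,"z": 0.06,"spin": 0},{"x": 0,"y": 0,"z": 0,"spin": 0},{"x": 0,"y": 0,"z": 0,"spin": 0}]}}

```text
time: 21.8
eef_pos: [0.4641, 0.2434, 0.2365]
tcp_rot: [[1.0, 0.0, 0.002], [0.0, -1.0, 0.0], [0.002, -0.0, -1.0]]
force: [-0.6, 0.3, -0.9]
finger_gap: 0.0541
finger_force: 29.9
```

Emit:
{"op": "servo_tool", "data": {"targets": [{"x": 0,"y": 0,"z": 0.03,"spin": 0},{"x": 0,"y": 0,"z": 0,"spin": 0},{"x": 0,"y": 0,"z": 0,"spin": 0}]}}

```text
time: 22.1
eef_pos: [0.4637, 0.2434, 0.2345]
tcp_rot: [[1.0, 0.001, 0.0], [0.001, -1.0, 0.0], [0.0, -0.0, -1.0]]
force: [-0.0, -0.6, -1.6]
finger_gap: 0.0544
finger_force: 29.9
```

Emit:
{"op": "servo_tool", "data": {"targets": [{"x": 0,"y": 0,"z": 0.01,"spin": 0},{"x": 0,"y": 0,"z": 0,"spin": 0},{"x": 0,"y": 0,"z": 0,"spin": 0},{"x": 0,"y": 0,"z": 0,"spin": 0},{"x": 0,"y": 0,"z": 0,"spin": 0},{"x": 0,"y": 0,"z": 0,"spin": 0},{"x": 0,"y": 0,"z": 0,"spin": 0}], "fingers": 1}}

```text
time: 22.8
eef_pos: [0.4637, 0.2434, 0.2338]
tcp_rot: [[1.0, 0.0, 0.0], [0.0, -1.0, 0.0], [0.0, -0.0, -1.0]]
force: [-0.5, 0.1, -0.8]
finger_gap: 0.0864
finger_force: 0.0
```

Emit:
{"op": "servo_tool", "data": {"targets": [{"x": 0,"y": 0,"z": -0.2,"spin": 0},{"x": 0,"y": 0,"z": -0.4,"spin": 0},{"x": 0,"y": 0,"z": -0.5,"spin": 0},{"x": 0,"y": 0,"z": -0.5,"spin": 0},{"x": 0,"y": 0,"z": -0.5,"spin": 0},{"x": 0,"y": 0,"z": -0.5,"spin": 0},{"x": 0,"y": 0,"z": -0.3,"spin": 0},{"x": 0,"y": 0,"z": 0,"spin": 0}]}}

```text
time: 23.6
eef_pos: [0.4642, 0.2436, 0.3817]
tcp_rot: [[1.0, 0.001, 0.006], [0.001, -1.0, 0.002], [0.006, -0.002, -1.0]]
force: [0.1, 0.3, 0.6]
finger_gap: 0.0871
finger_force: 0.0
```

Run:
```python
from h import *
p=np.load("top_p.npy");W=cloud("top",np.load("top_d.npy"))
# rim ellipse: crop edges -> centre px; verify with rim depth points excluding the handle side
q=np.array([.453,.053])
m=(np.hypot(W[...,0]-q[0],W[...,1]-q[1])<.033)&(W[...,2]>.062)&(W[...,2]<.074)
print("rim",cv2.minEnclosingCircle(W[m][:,:2].astype(np.float32)), ray("top",(281.3,294),.067)[0])
c=np.array(cv2.minEnclosingCircle(W[m][:,:2].astype(np.float32))[0])
m=(np.hypot(W[...,0]-c[0],W[...,1]-c[1])>.036)&(np.hypot(W[...,0]-c[0],W[...,1]-c[1])<.056)&(W[...,2]>.03)
H=W[m];d=H[:,:2]-c;print(len(H),H.mean(0),np.degrees(np.arctan2(d[:,1].mean(),d[:,0].mean())))
for z in(.045,.055): t=ray("top",(256.5,301.3),z)[0][:2]-c; print(np.hypot(*t),np.degrees(np.arctan2(t[1],t[0])))
p,d=imaging.grab_frame("top");cv2.imwrite("pics/top1.png",p[:,:,::-1])
```

```text
rim ((0.4544358551502228, 0.055105820298194885), 0.029931683093309402) [0.45343657 0.05271163 0.067     ]
31 [0.44176348 0.09518745 0.05704741] 107.54508842012386
0.044886585762798095 110.11606133030307
0.04364982203608329 109.85487978412554
```

View pics/top1.png

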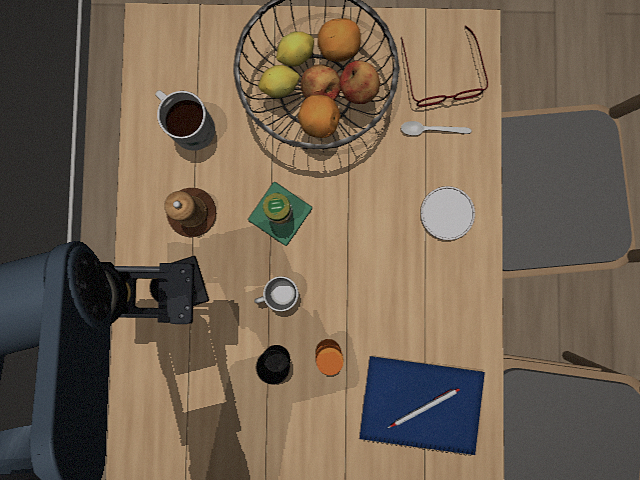

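The mill is on the brown coaster at (180,205) and the jar on green at (278,208). The beaker is under the gripper at (165,288). The cup at (281,294) hasn't moved.

Emit:
{"op": "servo_tool", "data": {"targets": [{"x": -0.1,"y": 0.3,"z": 0,"spin": 0},{"x": -0.11,"y": 0.6,"z": 0,"spin": 0},{"x": 0,"y": 0.7,"z": 0,"spin": 0},{"x": 0,"y": 0.7,"z": 0,"spin": 0},{"x": 0,"y": 0.7,"z": 0,"spin": 0},{"x": 0,"y": 0.5,"z": 0,"spin": 0},{"x": 0,"y": 0.3,"z": 0,"spin": 0},{"x": 0,"y": 0,"z": 0,"spin": -0.5},{"x": 0,"y": 0,"z": 0,"spin": -0.9},{"x": 0,"y": 0,"z": 0,"spin": -0.9}]}}

```text
time: 24.65
eef_pos: [0.4521, 0.0524, 0.3774]
tcp_rot: [[0.947, 0.32, -0.004], [0.32, -0.947, 0.0], [-0.004, -0.001, -1.0]]
force: [0.1, 0.4, -0.2]
finger_gap: 0.087
finger_force: 0.0
```

Emit:
{"op": "servo_tool", "data": {"targets": [{"x": 0,"y": 0,"z": 0,"spin": -0.9},{"x": 0,"y": 0,"z": 0,"spin": -0.9},{"x": 0,"y": 0,"z": 0,"spin": -0.9},{"x": 0,"y": 0,"z": 0,"spin": -0.9},{"x": 0,"y": 0,"z": 0,"spin": -0.9},{"x": 0,"y": 0,"z": 0,"spin": -0.9},{"x": 0,"y": 0,"z": 0,"spin": -0.9},{"x": 0,"y": 0,"z": 0,"spin": -0.9},{"x": 0,"y": 0,"z": 0,"spin": -0.9},{"x": 0,"y": 0,"z": 0,"spin": -0.9}]}}

```text
time: 25.65
eef_pos: [0.4521, 0.0527, 0.3774]
tcp_rot: [[-0.012, 1.0, -0.004], [1.0, 0.012, 0.0], [0.0, -0.004, -1.0]]
force: [-0.5, -0.9, -0.5]
finger_gap: 0.0869
finger_force: 0.0
```

Emit:
{"op": "servo_tool", "data": {"targets": [{"x": 0,"y": 0,"z": 0,"spin": -0.9},{"x": 0,"y": 0,"z": 0,"spin": -0.9},{"x": 0,"y": 0,"z": 0,"spin": -0.4},{"x": 0,"y": 0,"z": 0,"spin": 0},{"x": 0,"y": 0,"z": 0,"spin": 0},{"x": 0,"y": 0,"z": 0,"spin": 0}]}}

```text
time: 26.25
eef_pos: [0.4529, 0.0531, 0.3783]
tcp_rot: [[-0.308, 0.951, -0.001], [0.951, 0.308, 0.0], [0.001, -0.001, -1.0]]
force: [0.2, 0.3, 0.7]
finger_gap: 0.0872
finger_force: 0.0
```

Emit:
{"op": "servo_tool", "data": {"targets": [{"x": 0,"y": 0.02,"z": 0.4,"spin": 0},{"x": 0,"y": 0,"z": 0.5,"spin": 0},{"x": 0,"y": 0,"z": 0.5,"spin": 0},{"x": 0,"y": 0,"z": 0.5,"spin": 0},{"x": 0,"y": 0,"z": 0.5,"spin": 0},{"x": 0,"y": 0,"z": 0.4,"spin": 0},{"x": 0,"y": 0,"z": 0.3,"spin": 0},{"x": 0,"y": 0,"z": 0.15,"spin": 0},{"x": 0,"y": 0,"z": 0,"spin": 0},{"x": 0,"y": 0,"z": 0,"spin": 0}]}}

```text
time: 27.25
eef_pos: [0.4544, 0.0536, 0.2165]
tcp_rot: [[-0.309, 0.951, 0.0], [0.951, 0.309, -0.0], [-0.0, 0.0, -1.0]]
force: [-0.3, 0.3, -0.3]
finger_gap: 0.0869
finger_force: 0.0
```

Emit:
{"op": "servo_tool", "data": {"targets": [{"x": 0,"y": 0,"z": 0,"spin": 0},{"x": 0,"y": 0,"z": 0,"spin": 0},{"x": 0,"y": 0,"z": 0,"spin": 0},{"x": 0,"y": 0,"z": 0,"spin": 0},{"x": 0,"y": 0,"z": 0,"spin": 0},{"x": 0,"y": 0,"z": 0,"spin": 0},{"x": 0,"y": 0,"z": 0,"spin": 0},{"x": 0,"y": 0,"z": 0,"spin": 0}], "fingers": -1}}

```text
time: 28.05
eef_pos: [0.4546, 0.0536, 0.2165]
tcp_rot: [[-0.309, 0.951, 0.001], [0.951, 0.309, -0.0], [-0.0, 0.001, -1.0]]
force: [0.3, 0.5, 4.5]
finger_gap: 0.0571
finger_force: 29.6
```

Emit:
{"op": "servo_tool", "data": {"targets": [{"x": 0,"y": 0,"z": -0.2,"spin": 0},{"x": 0,"y": 0,"z": -0.4,"spin": 0},{"x": 0,"y": 0,"z": -0.5,"spin": 0},{"x": 0,"y": 0,"z": -0.5,"spin": 0},{"x": 0,"y": 0,"z": -0.5,"spin": 0},{"x": 0,"y": 0,"z": -0.5,"spin": 0},{"x": 0,"y": 0,"z": -0.3,"spin": 0},{"x": 0,"y": 0,"z": 0,"spin": 0},{"x": 0,"y": 0,"z": 0,"spin": 0}]}}

```text
time: 28.95
eef_pos: [0.4536, 0.0537, 0.3611]
tcp_rot: [[-0.309, 0.951, -0.001], [0.951, 0.309, 0.0], [0.0, -0.001, -1.0]]
force: [0.0, 0.3, -1.1]
finger_gap: 0.0574
finger_force: 29.8
```

Emit:
{"op": "servo_tool", "data": {"targets": [{"x": -0.3,"y": 0.05,"z": 0,"spin": 0},{"x": -0.6,"y": 0.1,"z": 0,"spin": 0},{"x": -0.8,"y": 0.12,"z": 0,"spin": 0},{"x": -0.8,"y": 0.12,"z": 0,"spin": 0},{"x": -0.8,"y": 0.12,"z": 0,"spin": 0},{"x": -0.8,"y": 0.12,"z": 0,"spin": 0},{"x": -0.8,"y": 0.12,"z": 0,"spin": 0},{"x": -0.8,"y": 0.12,"z": 0,"spin": 0},{"x": -0.6,"y": 0.1,"z": 0,"spin": 0},{"x": -0.32,"y": 0.03,"z": 0,"spin": 0}]}}

```text
time: 29.95
eef_pos: [0.6049, -0.2498, 0.359]
tcp_rot: [[-0.307, 0.952, -0.001], [0.952, 0.307, -0.0], [-0.0, -0.001, -1.0]]
force: [-0.3, -0.6, -2.0]
finger_gap: 0.0569
finger_force: 29.8
```

Emit:
{"op": "servo_tool", "data": {"targets": [{"x": 0,"y": 0,"z": 0,"spin": 0},{"x": 0,"y": 0,"z": 0,"spin": 0},{"x": 0,"y": 0,"z": 0,"spin": 0}]}}

```text
time: 30.25
eef_pos: [0.6035, -0.2447, 0.3601]
tcp_rot: [[-0.31, 0.951, -0.003], [0.951, 0.31, 0.002], [0.003, -0.002, -1.0]]
force: [-0.6, 0.4, -2.0]
finger_gap: 0.0571
finger_force: 29.8
```

Emit:
{"op": "servo_tool", "data": {"targets": [{"x": -0.02,"y": 0,"z": 0.4,"spin": 0},{"x": 0,"y": 0,"z": 0.5,"spin": 0},{"x": 0,"y": 0,"z": 0.5,"spin": 0},{"x": 0,"y": 0,"z": 0.5,"spin": 0},{"x": 0,"y": 0,"z": 0.4,"spin": 0},{"x": 0,"y": 0,"z": 0.25,"spin": 0},{"x": 0,"y": 0,"z": 0.1,"spin": 0},{"x": 0,"y": 0,"z": 0.05,"spin": 0},{"x": 0,"y": 0,"z": 0,"spin": 0},{"x": 0,"y": 0,"z": 0,"spin": 0}]}}

```text
time: 31.25
eef_pos: [0.6049, -0.2467, 0.2274]
tcp_rot: [[-0.31, 0.951, 0.002], [0.951, 0.31, -0.001], [-0.002, 0.001, -1.0]]
force: [-0.3, -0.8, -2.2]
finger_gap: 0.0573
finger_force: 29.8
```

Emit:
{"op": "servo_tool", "data": {"targets": [{"x": 0,"y": 0,"z": 0.03,"spin": 0},{"x": 0,"y": 0,"z": 0,"spin": 0},{"x": 0,"y": 0,"z": 0,"spin": 0}]}}

```text
time: 31.55
eef_pos: [0.6045, -0.2467, 0.225]
tcp_rot: [[-0.309, 0.951, 0.0], [0.951, 0.309, -0.0], [-0.0, 0.0, -1.0]]
force: [-0.4, 0.4, -2.0]
finger_gap: 0.0571
finger_force: 29.8
```

Release, lift, move away and look.

Emit:
{"op": "servo_tool", "data": {"targets": [{"x": 0,"y": 0,"z": 0.02,"spin": 0},{"x": 0,"y": 0,"z": 0,"spin": 0}]}}

```text
time: 31.75
eef_pos: [0.6047, -0.2468, 0.2246]
tcp_rot: [[-0.309, 0.951, 0.001], [0.951, 0.309, -0.001], [-0.001, 0.0, -1.0]]
force: [0.1, 1.6, 3.2]
finger_gap: 0.0571
finger_force: 29.6
```

Emit:
{"op": "servo_tool", "data": {"targets": [{"x": 0,"y": 0,"z": 0,"spin": 0},{"x": 0,"y": 0,"z": 0,"spin": 0},{"x": 0,"y": 0,"z": 0,"spin": 0},{"x": 0,"y": 0,"z": 0,"spin": 0},{"x": 0,"y": 0,"z": 0,"spin": 0},{"x": 0,"y": 0,"z": 0,"spin": 0}], "fingers": 1}}

```text
time: 32.35
eef_pos: [0.6045, -0.2466, 0.2236]
tcp_rot: [[-0.309, 0.951, -0.0], [0.951, 0.309, 0.0], [0.0, -0.0, -1.0]]
force: [0.3, 0.3, 0.2]
finger_gap: 0.0861
finger_force: 0.0
```

Emit:
{"op": "servo_tool", "data": {"targets": [{"x": 0,"y": 0,"z": -0.2,"spin": 0},{"x": 0,"y": 0,"z": -0.4,"spin": 0},{"x": 0,"y": 0,"z": -0.5,"spin": 0},{"x": 0,"y": 0,"z": -0.5,"spin": 0},{"x": 0,"y": 0,"z": -0.5,"spin": 0},{"x": 0,"y": 0,"z": -0.5,"spin": 0},{"x": 0,"y": 0,"z": -0.5,"spin": 0},{"x": 0,"y": 0,"z": -0.3,"spin": 0},{"x": 0,"y": 0,"z": 0,"spin": 0}]}}

```text
time: 33.25
eef_pos: [0.605, -0.2469, 0.3975]
tcp_rot: [[-0.309, 0.951, 0.006], [0.951, 0.31, -0.004], [-0.005, 0.004, -1.0]]
force: [0.6, -0.2, -0.7]
finger_gap: 0.0868
finger_force: 0.0
```

Emit:
{"op": "servo_tool", "data": {"targets": [{"x": -0.3,"y": -0.3,"z": 0,"spin": 0},{"x": -0.4,"y": -0.4,"z": 0,"spin": 0},{"x": -0.5,"y": -0.5,"z": 0,"spin": 0},{"x": -0.5,"y": -0.5,"z": 0,"spin": 0},{"x": -0.5,"y": -0.5,"z": 0,"spin": 0},{"x": -0.5,"y": -0.5,"z": 0,"spin": 0},{"x": -0.5,"y": -0.5,"z": 0,"spin": 0},{"x": -0.4,"y": -0.4,"z": 0,"spin": 0},{"x": 0,"y": 0,"z": 0,"spin": 0},{"x": 0,"y": 0,"z": 0,"spin": 0}]}}

```text
time: 34.25
eef_pos: [0.4884, -0.4736, 0.3926]
tcp_rot: [[-0.308, 0.951, -0.001], [0.951, 0.308, 0.002], [0.002, -0.0, -1.0]]
force: [-0.3, 1.2, 0.5]
finger_gap: 0.0871
finger_force: 0.0
```

Run:
```python
from h import *
p,d=imaging.grab_frame("top");cv2.imwrite("pics/top2.png",p[:,:,::-1]);W=cloud("top",d)
for n,c,lo,hi,R in [("mill",(.599,.225),.088,.108,.05),("jar",(.5996,.0627),.108,.12,.05),("beaker",(.464,.243),.084,.096,.05),("cup",(.604,-.246),.07,.082,.033)]:
    f=slice_fit(W,c,lo,hi,R); print(n,f,f and np.round(1e3*np.subtract(f[:2],c),1))
p,d=imaging.grab_frame("scene");cv2.imwrite("pics/scene2.png",p[:,:,::-1])
```

```text
mill (0.5995, 0.2243, 0.0256, 649) [ 0.5 -0.7]
jar (0.5991, 0.0621, 0.0225, 579) [-0.5 -0.6]
beaker (0.4632, 0.2441, 0.0291, 176) [-0.8  1.1]
cup (0.6039, -0.2451, 0.0304, 220) [-0.1  0.9]
```

View pics/top2.png

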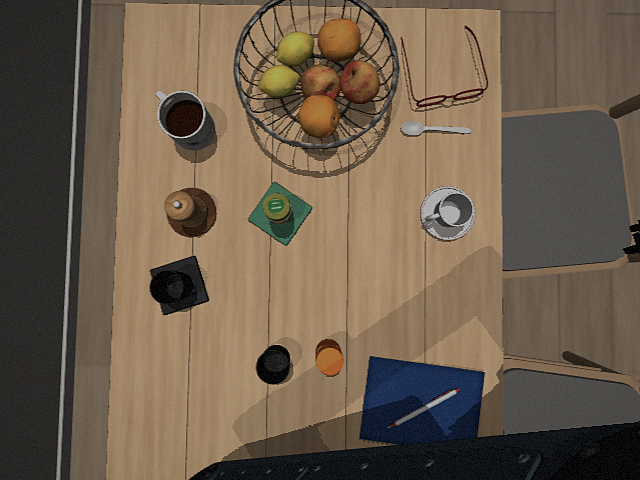

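View pics/scene2.png

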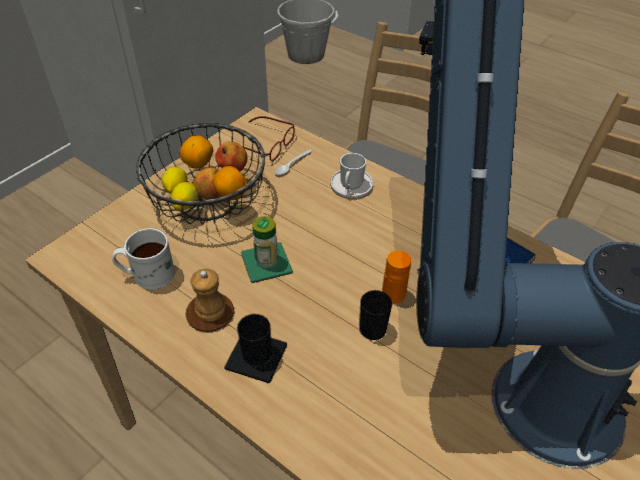

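All four stand upright on their coasters, within about 1.5 mm of centre: mill (208,300), jar (265,245), beaker (256,343) and cup (352,172) in the scene view. The mug, the teaspoon and the look-alikes are where they were.

```bash
python3 -c "
from plant import env
print(env.finish_job())"
```

```text
the job is handed in; nothing more can be done
None
```

The job is handed in: the mill, jar, beaker and cup each stand upright within about 1.5 mm of their coaster's centre, by my last camera check at about 34 s of the 109 s; the hand-in gave no verdict.

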